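# Draw the spent filter cassette from the fume unit

### The arm

A 6-joint arm with a two-finger parallel gripper is mounted at the origin on the work surface. World frame = base frame: x ahead of the robot, y to its left, z up, the work surface at z = 0. Lengths are in m, angles in rad, forces in N, time in s.
With the tool pointing down it reaches from about 0.3 to 0.875 m from the base axis. Payload 6.4 kg.
Tool frame: the origin (TCP) lies at the very end of the fingers, on their centre line; the grasp point (between the pads) lies 19 mm behind it; z points along the fingers, y is the line along which they close (so a half turn about z gives the same grasp; the last joint's range is limited). The gripper opens to 85 mm and grips with 20 to 120 N. Pads are 22 mm wide; open, the fingers measure 114 mm over their backs; the gripper's body (76 mm by 85 mm) begins 54 mm behind the grasp point. The pads swing forward as they close: fully open they stand 13 mm farther back than shut.
Start: joints at [-1.464, 0.181, 1.607, -0, 1.354, -0.206], TCP at [0.177, -0.547, 0.231] pointing down, gripper open.
Joint ranges: [-2.99, 2.99], [-0.89, 2.07], [0.3, 2.58], [-1.14, 4.28], [0, 2.63], [-3.12, 3.12]. Speed limits (rad/s): [2.57, 2.57, 3.01, 3.14, 3.14, 3.14].

### API

Orientations are given as a unit quaternion [w, x, y, z].
In Python, from bench import telemetry, camera, ctrl, spotter gives the robot as it stands.
- The arm moves only by the tool send_rows, never from a script. Its argument "series" is a list of rows, each a list of 3 entries, a list of its own where there are three numbers: the turn, a rotation vector about the world's x, y, z in degrees, then the shift along the world's x, y, z in mm, then the closure, from -1 (fully open) to 1 (shut), so that 0 is half open. In form: [[[rx, ry, rz], [dx, dy, dz], gripper], ...]. A call has 1 to 10 rows; each row is the pose to reach, as a shift and turn from the pose commanded when the call began; what a row does not reach only later rows make up. A row lasts 1/8 s, in which the tool goes at most 62.5 mm and 10.7 degrees, less where a joint would pass 70% of its speed; a pose out of reach is approached as far as the arm can. A call with a gripper value outside its range is refused whole. The fingers move at their own pace and stop on an object; the grip force is fixed at half the most. Time passes only in rows, so rows that repeat a pose let the fingers close. It gives the time, the measured TCP pose, the force, the opening and the grip force at its end, in the units of the state.
- telemetry.get_obs(): the state, without advancing time (a new reading comes with each control period).
- camera(name): name is "scene" or "top" or "wrist"; returns a dict with "pixels" (384x512x3 uint8, red, green, blue), "camera_matrix" (3x3 intrinsics, pixels), "xyz" and "orientation" of the camera in the world. Camera axes: x right, y up, looking along -z (the intrinsics and any distortion apply to the point x, -y, -z); pixel columns grow to the right and rows downward; lengths in m; the calibration is good to about 2 mm. A picture is of the moment at which its call begins. There is no depth.
- ctrl.hand_in(): hands the job in; it is judged then, once.
Trained networks look in the newest picture that a camera, given by its name, has taken for a name from the list of things; names that differ only in an ending like _2 or _b are one class to them, and where a whole thing is asked for, a point or a joint stands for the part that bears it (a point fixed in the world has none). Each returns a list of dicts, best first, with "conf" (0 to 1); they miss things now and then, are a little off and sometimes report something else, mostly with a low value. They report only what shows in the picture. A call takes as long as a camera call.
- spotter.boxes_of(thing, camera): "xyz" ([x, y, z] in m, in world coordinates, good to about 4 mm: the middle of the surface that is visible of it).
- spotter.landmark_of(thing, camera): "xyz" ([x, y, z] in m, in world coordinates, good to about 4 mm: a listed point, or the origin of a listed thing).
The state is a dict: "time_s": time; "q": joint angles; "dq": joint speeds; "joint_efforts": joint torques, N m; "eef_pos": TCP position; "eef_rot": TCP orientation; "wrist_force": force on the tool from outside, world axes, zero at the start; "torque": the same for the moment, N m; "opening": opening from 0.0 (shut) to 1.0 (fully open); "grasp_force": force on a finger pad.
Only numpy, scipy, OpenCV 4.12 (cv2) and the standard library are available. Lean on these libraries where they do the work, as an engineer would, in place of code of your own. Each camera call takes 0.05 s, during which the arm holds its last target. There are 200 camera calls.

### The job

The filter in the bench fume unit is spent and has to come out: slide the unit's red cover fully open, pinch the cassette's two blue side catches together so that they let go, and draw the cassette straight up until it is wholly clear above the unit. Finish while holding it there in the gripper by its two pinched catches, upright and still, touching nothing else; leave the cover open and the fresh cassette, the frit jar and the mandrel cup where they stand.

Things in the scene. Friction and masses are not known exactly. Their poses are not given: they have to be found in the camera images.
- unit: Grey bench-top fume filter unit, fixed to the bench, 210 mm (its x) by 290 mm (its y), flat top 150 mm above the bench; a galvanised cone stands 115 mm farther out of its +y end. Origin: centre of its underside, on the bench; z up; its front with the switch faces its -x. A well in its top, at its -y end, is closed by the red cover. Two cover rails along y at x = +-90 mm rise 10 mm above the top
- well (a point): Centre of the floor of the well, 104 mm above the bench, at the unit's x 0, y -70 mm; axes as the unit's. The well is 156 mm (x) by 116 mm (y), 46 mm deep, open at the top once the cover is away. In its floor is the cassette's slot, 52 mm (x) by 94 mm (y), 92 mm deep, centred on this point. The edges of the slot hold the catches' barbs
- cover (a joint): Red sliding cover, a plate 168 mm (unit's x) by 122 mm (y), 4 mm thick, its upper face 155 mm above the bench; slides along the unit's +y. Value in m: 0 = well shut, 0.120 = end stop, well fully open. About 2 N of rail friction; it stays where it is left. Starts shut or up to 35 mm ajar
- cover_pull (a point): Centre of the top edge of the black upright pull rib in the middle of the cover (moves with it): rib 70 mm long (unit's x), 12 mm thick (unit's y), top 181 mm above the bench, 26 mm above the cover's upper face. At cover value q it is at the unit's x 0, y = -70 mm + q
- cassette: Spent cassette in the slot under the cover: white frame, soot-dark pleats, 49 mm (x) by 90 mm (y) by 94 mm high, 0.18 to 0.36 kg; a white web 22 mm thick rises to 126 mm between the catches. Origin: centre of its underside; seated it is 12 mm above the bench, under point well, axes as the unit's. 1.5 to 2 mm of play; comes out straight up; clear of unit and rails about 150 mm higher than seated
- catch_front (a joint): Blue sprung catch on the cassette's -x side, an arm hinged near its foot. Value in rad: 0 = free (sprung out, its barb locked under the well floor), 0.100 = fully pinched in, against its stop. The barb is clear by 0.08. The pad takes about 3.5 N to start and 7 N to hold fully in; springs back when let go
- catch_back (a joint): The like blue catch on the cassette's +x side: 0 = free (locked), 0.100 = fully pinched in
- pad_front (a point): Centre of the outer face of the front catch's finger pad (moves with it), 117 mm above the cassette's underside, so 25 mm above the well floor and 21 mm below the unit's top while seated. Pad 25 mm wide (cassette's y) and 34 mm high. The two pads are 63 mm apart over their outer faces when free, 43 mm when pinched fully in; middle of both is on the cassette's axis
- pad_back (a point): The like point of the back catch's finger pad, on the cassette's +x side
- fresh_cassette: Bystander: a clean cassette of the same shape with cream media and rigid catches, standing loose on the bench close to the unit, 63 by 90 by 134 mm. Origin: centre of its underside. Leave it alone
- frit_jar: Bystander: amber glass jar with steel cap, 68 mm across, 100 mm high, loose on the bench near the unit. Origin: centre of its underside. Leave it alone
- mandrel_cup: Bystander: steel cup 72 mm across, 75 mm high, with coloured rods standing in it to about 135 mm, loose on the bench near the unit. Origin: centre of its underside. Leave it alone

How it is judged:
By the outcome, as a careful person would: the job done as asked, in the order asked, and still so for the second after the job is handed in, while the arm keeps its last pose, push and grip.
It also fails if it takes over 51 s, if anything falls off the work surface, if the arm or the gripper's body presses on something with over 40 N, if the wrist force passes 120 N, or if a joint passes its speed limit or range.

## Working session

There is one attempt and no reset: what is moved stays moved. The work goes in short steps, Python scripts to look and compute and a tool call to move; the robot and the scene stay as the last step left them, time stands still between calls to the robot, and variables do not carry over. Pictures are saved under pics/ and viewed, at most 10 in all, crops included, and the job is handed in when it is done.

Besides the shell and the picture viewer there is one more tool, called after "Request:" as name(argument=value, ...), one argument or row to a line, values as JSON. send_rows: Moves the arm, as the interface text tells. Its arguments: {"type":"object","properties":{"series":{"type":"array","items":{"type":"array"}}},"required":["series"]}

```bash
mkdir -p pics; cat > h.py <<'E'
import numpy as np, cv2
from bench import telemetry, camera, ctrl, spotter
from scipy.spatial.transform import Rotation as R
def rot(q): return R.from_quat([q[1],q[2],q[3],q[0]])
def snap(name,fn=None):
    c=camera(name)
    if fn: cv2.imwrite('pics/'+fn,cv2.cvtColor(c['pixels'],cv2.COLOR_RGB2BGR))
    return c
def proj(c,p):
    v=rot(c['orientation']).inv().apply(np.array(p)-c['xyz']); v=v*[1,-1,-1]
    u=np.array(c['camera_matrix'])@v; return u[:2]/u[2]
def ray(c,px,z):
    d=np.linalg.inv(np.array(c['camera_matrix']))@[px[0],px[1],1]
    d=rot(c['orientation']).apply(d*[1,-1,-1]); o=np.array(c['xyz'])
    return o+d*(z-o[2])/d[2]
E
python3 - <<'E'
from h import *
np.set_printoptions(precision=3,suppress=True)
cs={n:snap(n,n+'1.png') for n in('top','scene')}
for n in cs:
    for t in('unit','well','cover_pull','fresh_cassette','frit_jar','mandrel_cup'):
        for d in spotter.landmark_of(t,n)[:2]: print(n,t,d['conf'],np.array(d['xyz']),proj(cs[n],d['xyz']))
o=telemetry.get_obs();print(o['time_s'],o['eef_pos'],rot(o['eef_rot']).as_matrix(),o['opening'])
a=np.hstack([cv2.imread('pics/top1.png'),cv2.imread('pics/scene1.png')])
E
```

```text
top unit 0.91 [ 0.517  0.064 -0.003] [223.294 236.924]
top cover_pull 0.76 [0.518 0.007 0.183] [243.998 238.028]
top fresh_cassette 0.81 [0.695 0.136 0.002] [194.826 169.2  ]
top frit_jar 0.91 [ 0.711 -0.007 -0.001] [248.982 162.646]
top mandrel_cup 0.86 [ 0.517 -0.176 -0.001] [315.72  234.949]
scene unit 0.67 [ 0.521  0.069 -0.002] [253.596 184.075]
scene well 0.59 [ 0.516 -0.005  0.102] [230.688 178.659]
scene fresh_cassette 0.63 [ 0.693  0.137 -0.001] [314.268 208.351]
scene frit_jar 0.68 [ 0.713 -0.006  0.001] [282.002 245.941]
scene mandrel_cup 0.56 [ 0.517 -0.177  0.003] [184.39 236.65]
0.7 [ 0.177 -0.547  0.231] [[ 0.951  0.308 -0.   ]
 [ 0.308 -0.951 -0.   ]
 [-0.     0.    -1.   ]] 1.0012455382432075
```

View pics/top1.png

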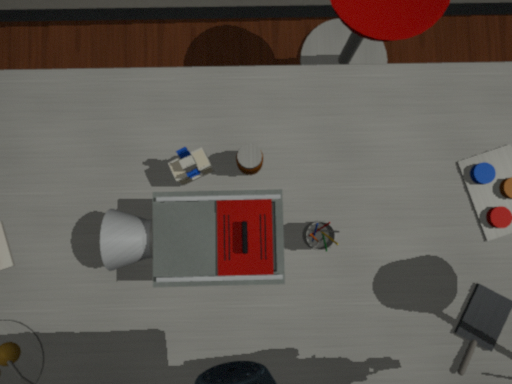

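View pics/scene1.png

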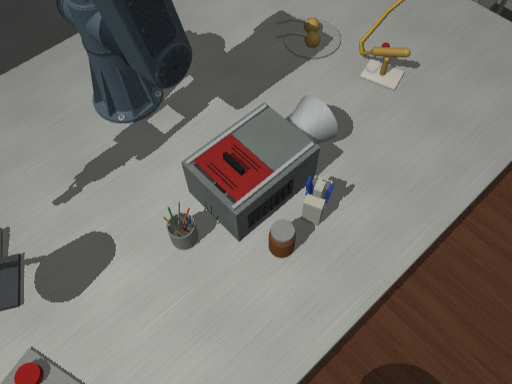

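The top view shows the unit with its red cover at (245,237), the black rib at (243,237) and the cone to the left, which is world +y. The fresh cassette is at (190,163), the jar at (250,160) and the cup at (319,235), and the networks agree. The cover looks about 10 mm ajar. Next I'll measure the yaw.

```bash
python3 - <<'E'
from h import *
np.set_printoptions(precision=4,suppress=True)
c=snap('top');p=c['pixels'].astype(int)
m=((p[...,0]>100)&(p[...,1]<60)&(p[...,2]<60)).astype(np.uint8); m[:150]=0; m[:,350:]=0
k=max(cv2.findContours(m,0,2)[0],key=cv2.contourArea)[:,0,:]
w=np.array([ray(c,q,.155)[:2] for q in k])
print(cv2.minAreaRect((w*1000).astype(np.float32)))
g=p.sum(2)
for x in range(165,281,12):
    print(x,g[190:206,x],g[270:286,x])
r=p[225:252,232:256]
dk=np.argwhere(r.sum(2)<110)+[225,232]
print(len(dk),ray(c,dk.mean(0)[::-1],.181))
E
```

```text
((520.2821044921875, 5.355869293212891), (122.54000854492188, 162.83084106445312), 89.19335174560547)
165 [360 339 302 298 299 302 334 391 415 409 371 306 295 292 283 286] [282 283 278 282 287 290 282 326 403 413 403 370 315 292 291 291]
177 [352 322 293 284 286 290 344 409 423 416 362 272 281 283 280 282] [283 279 279 276 282 282 297 347 407 413 403 366 295 283 284 283]
189 [342 307 279 278 281 295 361 417 432 418 360 248 279 285 285 285] [279 277 281 278 279 277 308 376 420 418 398 341 281 275 277 284]
201 [335 295 281 281 284 316 382 424 430 407 348 287 285 281 283 278] [281 285 283 279 274 278 336 411 427 423 396 320 279 276 276 291]
213 [328 281 276 276 282 331 402 423 425 391 313 273 274 279 277 271] [283 283 282 277 273 274 335 417 426 423 383 288 276 270 278 302]
225 [320 291 284 284 294 349 417 424 413 364 220 163 154 160 152 149] [145 145 152 152 180 264 363 415 422 404 358 295 288 284 284 312]
237 [317 296 291 290 310 365 414 418 415 367 213 166 158 143 156 157] [155 157 149 144 194 321 412 422 412 396 338 288 289 287 293 323]
249 [311 299 299 302 328 384 418 415 391 314 191 148 145 141 147 155] [150 161 138 163 202 318 413 420 410 391 322 297 293 298 310 335]
261 [295 294 294 295 329 386 417 412 372 270 174 164 157 152 159 148] [154 160 145 167 238 341 415 417 411 375 306 293 292 296 318 345]
273 [299 290 292 297 348 413 417 410 384 316 273 207 142 147 155 164] [144 170 212 228 281 377 410 413 396 342 299 293 293 298 319 346]
390 [0.5182 0.0157 0.181 ]
```

Request:
send_rows(
  series=[
    [[0, 0, 7], [30, 45, 0], 1],
    [[0, 0, 15], [68, 100, 0], 1],
    [[0, 0, 22], [103, 150, 0], 1],
    [[0, 0, 29], [137, 200, 0], 1],
    [[0, 0, 37], [171, 250, 0], 1],
    [[0, 0, 44], [205, 300, 0], 1],
    [[0, 0, 51], [239, 350, 0], 1],
    [[0, 0, 58], [273, 400, 0], 1],
    [[0, 0, 66], [308, 450, 0], 1],
    [[0, 0, 73], [342, 497, 0], 1],
  ],
)

```text
time_s: 2.0
eef_pos: [0.52, -0.0482, 0.2317]
eef_rot: [0.0, 0.7, 0.714, 0.0]
wrist_force: [0.5, -0.8, 0.6]
opening: -0.002
grasp_force: 0.0
```

Request:
send_rows(
  series=[
    [[0, 0, 0], [0, 0, -25], 1],
    [[0, 0, 0], [0, 0, -50], 1],
    [[0, 0, 0], [0, 0, -66], 1],
    [[0, 0, 0], [0, 0, -66], 1],
  ],
)

```text
time_s: 2.5
eef_pos: [0.5181, -0.05, 0.1642]
eef_rot: [-0.001, 0.702, 0.713, -0.001]
wrist_force: [-0.8, 0.7, 0.9]
opening: 0.001
grasp_force: 0.0
```

Request:
send_rows(
  series=[
    [[0, 0, 0], [0, 15, 0], 1],
    [[0, 0, 0], [0, 30, 0], 1],
    [[0, 0, 0], [0, 45, 0], 1],
    [[0, 0, 0], [0, 60, 0], 1],
    [[0, 0, 0], [-1, 75, 0], 1],
    [[0, 0, 0], [-1, 90, 0], 1],
    [[0, 0, 0], [-1, 105, 0], 1],
    [[0, 0, 0], [-2, 120, 0], 1],
    [[0, 0, 0], [-2, 132, 0], 1],
    [[0, 0, 0], [-2, 138, 0], 1],
  ],
)

```text
time_s: 3.75
eef_pos: [0.5167, 0.0888, 0.1651]
eef_rot: [-0.0, 0.701, 0.713, -0.0]
wrist_force: [0.7, -2.1, 1.5]
opening: 0.003
grasp_force: 1.1
```

Request:
send_rows(
  series=[
    [[0, 0, 0], [0, 3, 0], 1],
    [[0, 0, 0], [0, 6, 0], 1],
    [[0, 0, 0], [0, 8, 0], 1],
    [[0, 0, 0], [0, 8, 0], 1],
  ],
)

```text
time_s: 4.25
eef_pos: [0.5167, 0.096, 0.1651]
eef_rot: [-0.0, 0.701, 0.713, -0.0]
wrist_force: [-0.8, -0.9, 1.2]
opening: -0.001
grasp_force: 0.4
```

Pushing meets only the 2 N of friction, so I'll go on in small steps until the end stop shows in the force.

Request:
send_rows(
  series=[
    [[0, 0, 0], [0, 2, 0], 1],
    [[0, 0, 0], [0, 4, 0], 1],
    [[0, 0, 0], [0, 4, 0], 1],
  ],
)

```text
time_s: 4.62
eef_pos: [0.5167, 0.0974, 0.1652]
eef_rot: [0.001, 0.701, 0.713, -0.002]
wrist_force: [-0.4, -12.1, 1.3]
opening: -0.0
grasp_force: 6.1
```

Request:
send_rows(
  series=[
    [[0, 0, 0], [0, 2, 0], 1],
    [[0, 0, 0], [0, 3, 0], 1],
    [[0, 0, 0], [0, 3, 0], 1],
  ],
)

```text
time_s: 5.0
eef_pos: [0.5168, 0.0975, 0.1652]
eef_rot: [0.003, 0.702, 0.713, -0.004]
wrist_force: [-2.6, -23.8, 2.3]
opening: -0.0
grasp_force: 11.9
```

End stop reached: 24 N, with the rib centre near y = 0.1145, which puts the well at y ≈ -0.0055. Now I'll back off, rise over the well and open the gripper.

Request:
send_rows(
  series=[
    [[0, 0, 0], [0, -15, 0], 1],
    [[0, 0, 0], [0, -25, 15], 1],
    [[0, 0, 0], [0, -60, 60], -1],
    [[0, 0, 0], [2, -108, 95], -1],
    [[0, 0, 0], [2, -108, 95], -1],
    [[0, 0, 0], [2, -108, 95], -1],
    [[0, 0, 0], [2, -108, 95], -1],
  ],
)

```text
time_s: 5.88
eef_pos: [0.5182, -0.0038, 0.2591]
eef_rot: [-0.001, 0.701, 0.713, -0.0]
wrist_force: [-0.3, -0.5, -0.3]
opening: 0.996
grasp_force: 0.0
```

```bash
python3 - <<'E'
from h import *
np.set_printoptions(precision=4,suppress=True)
cs={n:snap(n,n+'2.png') for n in('wrist','top','scene')}
for n in cs:
    for t in('well','cover_pull','pad_front','pad_back','cassette'):
        for d in spotter.landmark_of(t,n)[:2]: print(n,t,d['conf'],np.array(d['xyz']),proj(cs[n],d['xyz']))
o=telemetry.get_obs();print(o['time_s'],o['eef_pos'],o['opening'],o['wrist_force'])
E
```

```text
wrist well 0.66 [ 0.5219 -0.0073  0.0109] [257.9431 160.2868]
wrist well 0.22 [ 0.4883 -0.0029  0.1279] [219.9805 181.0478]
wrist cover_pull 0.92 [0.5186 0.1183 0.1816] [257.9843  11.2333]
wrist pad_front 0.59 [0.4909 0.0003 0.1258] [223.1729 176.9368]
wrist pad_back 0.59 [ 0.5533 -0.0054  0.1242] [294.1229 184.0625]
wrist pad_back 0.25 [ 0.5158 -0.1741 -0.0038] [251.1368 274.9328]
wrist cassette 0.67 [ 0.5219 -0.005   0.0098] [257.9777 158.2504]
top cover_pull 0.69 [0.5187 0.1162 0.1824] [192.6141 238.9023]
top pad_front 0.5 [ 0.5184 -0.1766  0.0026] [316.0525 234.5045]
scene well 0.75 [ 0.5166 -0.0103  0.1015] [229.3103 180.1376]
scene cover_pull 0.81 [0.5201 0.116  0.1799] [265.8075 135.6384]
scene pad_front 0.48 [ 0.5511 -0.004   0.1243] [239.6055 182.3449]
scene pad_front 0.42 [ 0.4899 -0.01    0.1288] [221.8823 167.9887]
scene pad_back 0.65 [ 0.553  -0.0065  0.1251] [239.354  183.2236]
scene cassette 0.83 [ 0.5172 -0.0093  0.0102] [231.7973 197.5728]
6.775 [ 0.519  -0.0052  0.2603] 0.9986027552547345 [0.21   0.1317 0.6385]
```

View pics/wrist2.png

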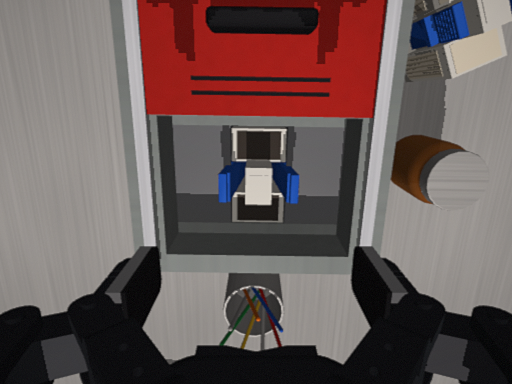

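The wrist view shows the well fully open. The cassette's white web is at (258,187) and the blue catches are at (225,185) and (292,185), with rails on both sides. I'll refine the centre from these.

```bash
python3 - <<'E'
from h import *
np.set_printoptions(precision=4,suppress=True)
c=snap('wrist');p=c['pixels'].astype(int)
b=(p[...,2]>p[...,0]+50)&(p[150:151,:,2]>-1); b[:150]=0;b[230:]=0;b[:,:200]=0;b[:,320:]=0
for s,n in((slice(0,258),'front'),(slice(258,512),'back')):
    q=np.argwhere(b[:,s])+[0,s.start]; e=(q[:,1].min() if n=='front' else q[:,1].max())
    print(n,q.min(0),q.max(0),ray(c,(e,q[:,0].mean()),.146))
    print(' y range',ray(c,(e,q[:,0].min()),.146)[1],ray(c,(e,q[:,0].max()),.146)[1])
w=(p.min(2)>165);w[:164]=0;w[210:]=0;w[:,:235]=0;w[:,280:]=0
q=np.argwhere(w);print('web',q.min(0),q.max(0),ray(c,(q.min(0)+q.max(0))[::-1]/2,.138))
for r in(150,200,240):
    print(r,[ray(c,(x,r),.160)[0] for x in np.where(p[r,100:420].min(1)>175)[0][[0,-1]]+100])
print(telemetry.get_obs()['eef_pos'])
E
```

```text
front [160 217] [200 243] [0.4889 0.0021 0.146 ]
 y range 0.017633489330891858 -0.016062329580340998
back [161 274] [201 297] [0.554  0.0011 0.146 ]
 y range 0.017917109157770048 -0.01580475803337064
web [166 235] [202 279] [ 0.5215 -0.0039  0.138 ]
150 [np.float64(0.42947026982206726), np.float64(0.6130603877777274)]
200 [np.float64(0.4298747585427513), np.float64(0.613345850002357)]
240 [np.float64(0.43022637312245565), np.float64(0.6134310732220187)]
[ 0.519  -0.0052  0.2603]
```

Request:
send_rows(
  series=[
    [[0, 0, 0], [2, 0, -30], -1],
    [[0, 0, 0], [2, 0, -60], -1],
    [[0, 0, 0], [2, 0, -90], -1],
    [[0, 0, 0], [2, 0, -115], -1],
    [[0, 0, 0], [2, 0, -135], -1],
    [[0, 0, 0], [2, 0, -145], -1],
    [[0, 0, 0], [2, 0, -150], -1],
    [[0, 0, 0], [2, 0, -150], -1],
  ],
)

```text
time_s: 7.82
eef_pos: [0.5212, -0.0052, 0.1106]
eef_rot: [0.0, 0.701, 0.713, 0.0]
wrist_force: [0.9, 0.3, 1.0]
opening: 1.0
grasp_force: 0.0
```

Request:
send_rows(
  series=[
    [[0, 0, 0], [0, 0, 0], -0.5],
    [[0, 0, 0], [0, 0, 0], -0.3],
    [[0, 0, 0], [0, 0, 0], -0.3],
    [[0, 0, 0], [0, 0, 0], -0.3],
  ],
)

```text
time_s: 8.32
eef_pos: [0.5218, -0.0053, 0.1116]
eef_rot: [0.001, 0.701, 0.713, 0.001]
wrist_force: [-0.8, 1.0, 5.2]
opening: 0.653
grasp_force: 4.7
```

```bash
python3 - <<'E'
from h import *
c=snap('wrist','w3.png')
o=telemetry.get_obs();print(o['time_s'],o['eef_pos'],o['opening'],o['wrist_force'],o['grasp_force'])
E
```

```text
8.375 [ 0.52183497 -0.00531187  0.11161951] 0.6545058462665905 [-0.66525551 -0.52443725  4.86326949] 4.718467033817433
```

View pics/w3.png

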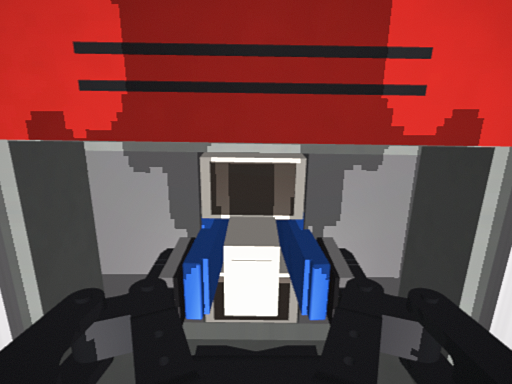

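The fingers sit evenly on both blue catches, at (195,285) and (315,285), with the web between them at (250,280). Now I'll pinch fully.

Request:
send_rows(
  series=[
    [[0, 0, 0], [0, 0, 0], 0.1],
    [[0, 0, 0], [0, 0, 0], 0.4],
    [[0, 0, 0], [0, 0, 0], 1],
    [[0, 0, 0], [0, 0, 0], 1],
    [[0, 0, 0], [0, 0, 0], 1],
    [[0, 0, 0], [0, 0, 0], 1],
  ],
)

```text
time_s: 9.12
eef_pos: [0.5215, -0.0054, 0.1127]
eef_rot: [0.001, 0.701, 0.713, 0.0]
wrist_force: [-7.5, 0.0, 16.0]
opening: 0.453
grasp_force: 59.7
```

Request:
send_rows(
  series=[
    [[0, 0, 0], [0, 0, 2], 1],
    [[0, 0, 0], [0, 0, 5], 1],
    [[0, 0, 0], [0, 0, 8], 1],
    [[0, 0, 0], [0, 0, 8], 1],
  ],
)

```text
time_s: 9.62
eef_pos: [0.5211, -0.0051, 0.1184]
eef_rot: [0.0, 0.701, 0.713, 0.0]
wrist_force: [0.5, 1.0, -2.0]
opening: 0.452
grasp_force: 60.2
```

```bash
python3 - <<'E'
from h import *
c=snap('wrist','w4.png')
o=telemetry.get_obs();print(o['time_s'],o['eef_pos'],o['opening'],o['wrist_force'],o['grasp_force'])
E
```

```text
9.675 [ 0.52097815 -0.00509167  0.11826446] 0.45296707697614663 [-0.16178752 -0.02726286 -2.03803367] 60.22779643535614
```

View pics/w4.png

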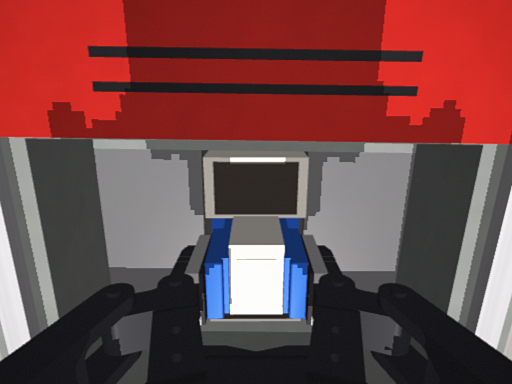

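The catches, at (215,290) and (298,290), are pinched against the web and the cassette moves freely, with a load of only 2 N. Drawing it straight up.

Request:
send_rows(
  series=[
    [[0, 0, 0], [0, 0, 8], 1],
    [[0, 0, 0], [0, 0, 24], 1],
    [[0, 0, 0], [0, 0, 42], 1],
    [[0, 0, 0], [0, 0, 60], 1],
    [[0, 0, 0], [0, 0, 78], 1],
    [[0, 0, 0], [0, 0, 96], 1],
    [[0, 0, 0], [0, 0, 114], 1],
    [[0, 0, 0], [0, 0, 132], 1],
    [[0, 0, 0], [0, 0, 148], 1],
    [[0, 0, 0], [0, 0, 160], 1],
  ],
)

```text
time_s: 10.92
eef_pos: [0.5211, -0.0051, 0.2794]
eef_rot: [0.0, 0.701, 0.713, 0.0]
wrist_force: [0.4, 0.7, -1.7]
opening: 0.45
grasp_force: 60.5
```

Request:
send_rows(
  series=[
    [[0, 0, 0], [0, 0, 6], 1],
    [[0, 0, 0], [0, 0, 12], 1],
    [[0, 0, 0], [0, 0, 12], 1],
    [[0, 0, 0], [0, 0, 12], 1],
    [[0, 0, 0], [0, 0, 12], 1],
    [[0, 0, 0], [0, 0, 12], 1],
  ],
)

```text
time_s: 11.68
eef_pos: [0.5208, -0.0051, 0.29]
eef_rot: [-0.0, 0.701, 0.713, -0.0]
wrist_force: [0.3, 0.1, -2.1]
opening: 0.453
grasp_force: 60.5
```

```bash
python3 - <<'E'
from h import *
np.set_printoptions(precision=4,suppress=True)
c=snap('scene','s5.png');snap('wrist','w5.png')
a=cv2.imread('pics/s5.png')[60:300,100:400];b=cv2.imread('pics/w5.png')
a=cv2.resize(a,(400,320));b=cv2.resize(b,(400,320));cv2.imwrite('pics/c5.png',np.hstack([a,b]))
for t in('cassette','cover_pull','pad_front','pad_back','fresh_cassette','frit_jar','mandrel_cup'):
    for d in spotter.landmark_of(t,'scene')[:2]: print(t,d['conf'],np.array(d['xyz']))
o=telemetry.get_obs();print(o['time_s'],o['eef_pos'],o['opening'],o['wrist_force'],o['grasp_force'],max(abs(np.array(o['dq']))))
E
```

```text
cover_pull 0.75 [0.5203 0.1159 0.1785]
pad_front 0.48 [ 0.5025 -0.0075  0.3075]
fresh_cassette 0.7 [0.6899 0.1358 0.0021]
fresh_cassette 0.52 [ 0.5179 -0.0086  0.1012]
frit_jar 0.84 [ 0.7095 -0.0067 -0.0018]
mandrel_cup 0.93 [ 0.5176 -0.1776 -0.0005]
12.125 [ 0.521  -0.0051  0.2903] 0.4485309966722005 [-1.3279  0.0584 -1.8075] 60.45420169830322 0.0016821238439357299
```

View pics/c5.png

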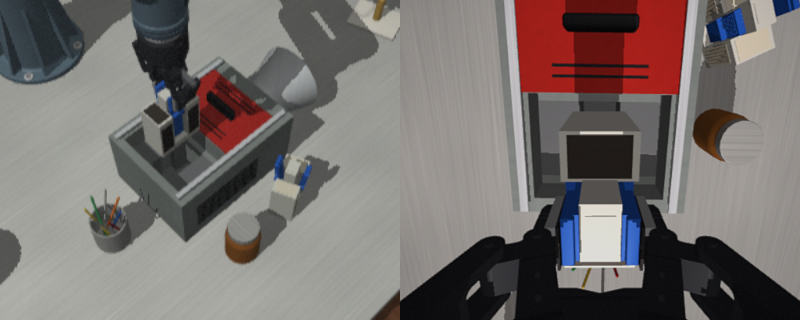

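The scene view shows the cassette at (170,130), upright and well above the open unit. Pad height is 0.3075, so it has risen about 178 mm. The cover is at its stop and the bystanders haven't moved. Handing in.

```bash
python3 -c "
from bench import ctrl; print(ctrl.hand_in())"
```

```text
the job is handed in; nothing more can be done
None
```

The cover is fully open, and the spent cassette is held upright and still by its two pinched catches about 178 mm above its seat, with the bystanders where they stood; the job was handed in at about 12 s.

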